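# Index the inlay disc to the third click and hold

### The arm

A 6-joint arm with a two-finger parallel gripper is mounted at the origin on the work surface. World frame = base frame: x ahead of the robot, y to its left, z up, the work surface at z = 0. Lengths are in m, angles in rad, forces in N, time in s.
With the tool pointing down it reaches from about 0.35 to 0.725 m from the base axis. Payload 4.3 kg.
Tool frame: the origin (TCP) lies midway between the tips of the shut fingers; the grasp point (between the pads) lies 19 mm behind it; z points along the fingers, x is the direction in which the jaws open and shut, and the axes are right-handed (so a half turn about z gives the same grasp; the last joint's range is limited). The gripper opens to 85 mm and grips with 20 to 120 N. Pads are 22 mm wide; open, the fingers measure 114 mm over their backs; the gripper's body (76 mm by 85 mm) begins 54 mm behind the grasp point. The pads swing forward as they close: fully open they stand 13 mm farther back than shut.
Start: joints at [1.184, 0.377, 0.081, 1.274, 0, 1.46], TCP at [0.157, 0.553, 0.231] pointing down, gripper open.
Joint ranges: [-2.72, 2.72], [-0.84, 1.66], [-1.02, 1.22], [-1.77, 2.12], [-1.37, 1.28], [-3.14, 3.14]. Speed limits (rad/s): [2.57, 2.57, 3.14, 3.14, 3.14, 3.14].

### API

Orientations are given as [roll, pitch, yaw] about the fixed x, y, z axes, in that order (R = Rz(yaw) Ry(pitch) Rx(roll)).
In Python, from cell import robot gives the robot as it stands.
- The arm moves only by the tool move_arm, never from a script. Its arguments are lists of equal length, an entry for each row: "jaw": the opening, from -1 (shut) to 1 (fully open); "linear": the shift along the tool's x, y, z as a fraction of full scale, a list of three; "angular": the turn, a rotation vector about the tool's x, y, z as a fraction of full scale, a list of three. In form: {"jaw": [jaw, ...], "linear": [[dx, dy, dz], ...], "angular": [[ax, ay, az], ...]}. A call has 1 to 10 rows; each row shifts and turns the commanded pose from where the row before left it, along the tool's axes as they then stand; what a row does not reach is not made up. Full scale, the value 1, is 0.04 m for a shift and 5 degrees for a turn. A row lasts 1/12 s, in which the tool goes at most 41.7 mm and 7.16 degrees, less where a joint would pass 70% of its speed; a pose out of reach is approached as far as the arm can. A call with a number of a shift or a turn outside -1 to 1 is refused whole. A call with a gripper value outside its range is refused whole. The fingers move at their own pace and stop on an object; "squeeze" is the grip in N (left out, the last holds). Time passes only in rows, so rows that do not move let the fingers close. It gives the time, the measured TCP pose, the force and the opening at its end, in the units of the state.
- robot.state(): the state, without advancing time (a new reading comes with each control period).
- robot.capture(name): name is "side" or "top"; returns the picture (480x640x3 uint8, red, green, blue); there is no depth.
- robot.camera_model(name): a dict with "fx", "fy", "cx", "cy" (pixels), "R" (3x3) and "t" (3): a world point X has camera coordinates R X + t. Camera axes: x right, y down, z forward; pixel columns grow to the right and rows downward; lengths in m; the calibration is good to about 2 mm. A picture is of the moment at which its call begins. camera_model takes no time and is no camera call.
- robot.close_job(): hands the job in, once; it reports no verdict.
Trained networks look in the newest picture that a camera, given by its name, has taken for a name from the list of things; names that differ only in an ending like _2 or _b are one class to them, and where a whole thing is asked for, a point or a joint stands for the part that bears it (a point fixed in the world has none). Each returns a list of dicts, best first, with "confidence" (0 to 1); they miss things now and then, are a little off and sometimes report something else, mostly with a low value. They report only what shows in the picture. A call takes as long as a camera call.
- robot.silhouettes(camera, thing): "pixels" (480x640 bool, what is visible of it) and "xy" ([column, row] in pixels, amid what is visible of it).
- robot.place_of(camera, thing): "xy" ([column, row] in pixels: a listed point, or the origin of a listed thing).
The state is a dict: "time": time; "joint_positions": joint angles; "joint_vel": joint speeds; "effort": joint torques, N m; "tcp_pos": TCP position; "tcp_rot": TCP orientation; "ft_force": force on the tool from outside, world axes, zero at the start; "ft_torque": the same for the moment, N m; "opening": finger opening in m.
Only numpy, scipy, OpenCV 4.12 (cv2) and the standard library are available. Lean on these libraries where they do the work, as an engineer would, in place of code of your own. Each camera call takes 0.05 s, during which the arm holds its last target. There are 200 camera calls.

### The job

Grip the wooden indexing knob of the dividing fixture gently, since its thin limewood bar cracks if it is squeezed or pushed hard, and turn it clockwise by three clicks from its home position, pausing for about a second at each click as you count and never running on to a fourth. The knob springs back when let go, so finish still holding it steady at the third click. Do not touch the freshly glued disc on the fixture, and leave the loose pieces lying on and around it where they are.

Things in the scene. Friction and masses are not known exactly. Their poses are not given: they have to be found in the camera images.
- knob_grip (a point): Grip point on the vertical axis of the indexing knob: a pale upright limewood bar 48 mm long, 16 wide, 36 high on a brass flange (52 across, turns along). The point is 10 mm under the bar's top, 26 above the flange, 98 above the bench. Axes turn with the knob: x along the bar (red stripe at the -x end), y across its width, z up. Grip across the width, about 20 N a side; it cracks at 45 N a side.
- index_knob (a joint): Knob angle, rad: 0 at home (hard stop), growing clockwise seen from above. 16 soft clicks a turn: 0.393, 0.785, 1.178 (third), 1.571. A return spring (0.013 N m at home, 0.09 at the third click) pulls home; clicks add a ripple of 0.04 to 0.065 N m: resistance is most 1/4 and least 3/4 of the way to the next click. Let go at the third, it runs back. The bar may lag the gripper by some degrees.
- disc_top (a point): Top centre of the freshly glued inlaid wooden disc (125 mm across) on its steel dividing plate (156 mm across, 16 dark holes near the rim), 95 mm above the bench, 179 mm from the knob's axis. It turns one to one with the knob, the same way, about this vertical axis. Must not be touched.
- indexer: Dividing fixture fixed to the bench: plywood box with aluminium top, 220 (x) by 340 (y) by 60 mm high; origin under its centre, z up. Knob axis at x -40, y -105 mm; disc axis at x 0, y +70 mm. At home the knob's bar lies along the fixture's x, its red stripe beside a red dot on the steel washer. Nothing stands within 60 mm of the knob's axis.
- inlay_a: Loose pale crescent inlay, about 40 by 20 by 6 mm, lying on the fixture's top; origin under its middle. Leave it.
- inlay_b: Loose brown crescent inlay, about 40 by 20 by 6 mm, lying on the fixture's top; origin under its middle. Leave it.
- spare_disc: Second inlaid wooden disc lying on the bench, 125 mm across, 26 mm high; origin under its centre. Leave it.
- sanding_block: Dark sanding block 115 by 45 by 30 mm on the bench; origin under its centre. Leave it.
- pencil: Flat orange and black carpenter's pencil, 170 by 14 by 9 mm, on the bench; x along it. Leave it.
- tub: Open clear plastic tub 110 by 85 by 50 mm on the bench; origin under its centre. Leave it.
- offcut_a: Pale wood offcut 50 by 32 by 18 mm on the bench; origin under its centre. Leave it.
- offcut_b: Brown wood offcut 45 by 30 by 16 mm on the bench; origin under its centre. Leave it.

How it is judged:
By the outcome, as a careful person would: the job done as asked, in the order asked, and still so for the second after the job is handed in, while the arm keeps its last pose, push and grip.
It also fails if it takes over 48 s, if anything falls off the work surface, if the arm or the gripper's body presses on something with over 40 N, if the wrist force passes 120 N, or if a joint passes its speed limit or range.

## Working session

There is one attempt and no reset: what is moved stays moved. The work goes in short steps, Python scripts to look and compute and a tool call to move; the robot and the scene stay as the last step left them, time stands still between calls to the robot, and variables do not carry over. Pictures are saved under pics/ and viewed, about 8 in all and at most 12, crops included, and the job is handed in when it is done.

Besides the shell and the picture viewer there is one more tool, called after "Emit:" in YAML: its name, and indented under it one key for each argument. move_arm: Moves the arm, as the interface text tells. Its arguments: {"type":"object","properties":{"jaw":{"type":"array"},"linear":{"type":"array"},"angular":{"type":"array"},"squeeze":{"type":"number"}},"required":["jaw","linear","angular"]}

```bash
mkdir -p pics
cat > h.py <<'E'
import numpy as np, cv2
from cell import robot
def ray(cam,xy):
    m=robot.camera_model(cam);R=np.array(m["R"]);t=np.array(m["t"])
    d=R.T@np.array([(xy[0]-m["cx"])/m["fx"],(xy[1]-m["cy"])/m["fy"],1]);return -R.T@t,d
def atz(cam,xy,z):
    c,d=ray(cam,xy);return c+d*(z-c[2])/d[2]
def proj(cam,X):
    m=robot.camera_model(cam);p=np.array(m["R"])@X+np.array(m["t"])
    return np.array([m["fx"]*p[0]/p[2]+m["cx"],m["fy"]*p[1]/p[2]+m["cy"]])
def save(n,im,f=1): cv2.imwrite(n,cv2.resize(im[:,:,::-1],None,fx=f,fy=f,interpolation=cv2.INTER_CUBIC))
E
python3 - <<'E'
from h import *
for c in("top","side"):
    im=robot.capture(c);save(f"pics/{c}0.png",im)
    for th,z in(("knob_grip",.098),("disc_top",.095),("indexer",0)):
        for r in robot.place_of(c,th)[:2]:print(c,th,r["confidence"],r["xy"],atz(c,r["xy"],z).round(4))
    print(c,ray(c,(320,240)))
s=robot.state();print(s["time"],s["tcp_pos"],s["tcp_rot"],s["opening"],s["ft_force"])
E
```

```text
top knob_grip 0.63 [374.6, 223.3] [ 0.5397 -0.1615  0.098 ]
top disc_top 0.93 [302.2, 209.4] [0.5714 0.014  0.095 ]
top indexer 0.93 [325.9, 215.2] [ 0.5689 -0.0452  0.    ]
top (array([ 0.40266983, -0.02233023,  1.44787042]), array([ 0.06997203, -0.00580966, -0.99771143]))
side knob_grip 0.68 [313.3, 197.1] [ 0.5417 -0.1742  0.098 ]
side disc_top 0.6 [291.6, 246.1] [0.5791 0.0072 0.095 ]
side disc_top 0.17 [299.2, 255.9] [0.5578 0.0378 0.095 ]
side indexer 0.72 [300.9, 255.7] [ 0.5646 -0.0527  0.    ]
side indexer 0.53 [314.1, 200.4] [ 0.5479 -0.2768  0.    ]
side (array([0.45883659, 0.83299265, 0.93930991]), array([ 0.0451946 , -0.70946468, -0.70340117]))
0.4 [0.15711328 0.55306483 0.23118746] [-3.14156059e+00  1.98643227e-04  1.29397675e+00] 0.08564371383497255 [-1.1685845  0.0055382  0.2648419]
```

View pics/top0.png

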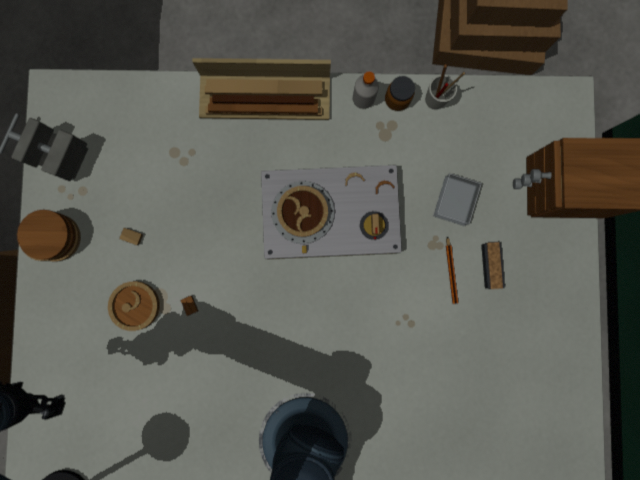

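View pics/side0.png

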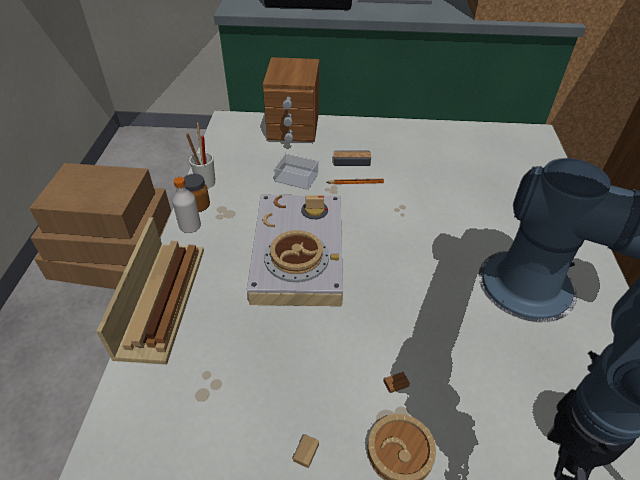

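Top view: the fixture spans about (262–401, 165–258), with the knob near (374,224) and the disc at (302,210). The side view shows the bar along world x at (314,203), with its red stripe on the right. Next I'll zoom in on the knob and measure yaw.

Run:
```python
from h import *
a=robot.capture("top")[180:260,330:430]; b=robot.capture("side")[175:235,260:360]
A=cv2.resize(a,(600,480),interpolation=cv2.INTER_CUBIC)
B=cv2.resize(b,(600,360),interpolation=cv2.INTER_CUBIC)[:,:]
save("pics/z1.png",np.vstack([cv2.resize(A,(400,320)),cv2.resize(B,(400,240))]),1)
for c in("top","side"):
    for r in robot.silhouettes(c,"indexer")[:1]:
        m=r["pixels"].astype(np.uint8);rows,cols=np.nonzero(m)
        cs,_=cv2.findContours(m,0,2);q=cv2.approxPolyDP(cv2.convexHull(max(cs,key=cv2.contourArea)),5,True)[:,0]
        for p in q:print(c,r["confidence"],p,atz(c,p,.06).round(4))
    for r in robot.silhouettes(c,"knob_grip")[:1]:
        rows,cols=np.nonzero(r["pixels"]);print(c,"knob",r["confidence"],r["xy"],cols.min(),cols.max(),rows.min(),rows.max())
# triangulate
for th in("knob_grip","disc_top"):
    A=[];y=[]
    for c in("top","side"):
        o,d=ray(c,robot.place_of(c,th)[0]["xy"]);d/=np.linalg.norm(d);P=np.eye(3)-np.outer(d,d);A.append(P);y.append(P@o)
    print(th,np.linalg.solve(sum(A),sum(y)).round(4))
for th in("inlay_a","inlay_b"):
  print(th,[(r["confidence"],atz("top",r["xy"],.06).round(3)) for r in robot.place_of("top",th)])
```

```text
top 0.78 [396 167] [ 0.686  -0.2182  0.06  ]
top 0.78 [399 253] [ 0.4706 -0.2261  0.06  ]
top 0.78 [264 258] [0.4534 0.1074 0.06  ]
top 0.78 [262 172] [0.6686 0.1172 0.06  ]
top knob 0.74 [132.3, 305.6] 108 159 282 330
side 0.75 [340 195] [ 0.4727 -0.2344  0.06  ]
side 0.75 [341 305] [0.4544 0.1474 0.06  ]
side 0.75 [251 304] [0.6542 0.1598 0.06  ]
side 0.75 [247 284] [0.6731 0.103  0.06  ]
side 0.75 [260 196] [ 0.6922 -0.213   0.06  ]
side knob 0.53 [312.5, 204.1] 305 323 195 215Traceback (most recent call last):
  File "<stdin>", line 17, in <module>
IndexError: list index out of range
```

View pics/z1.png

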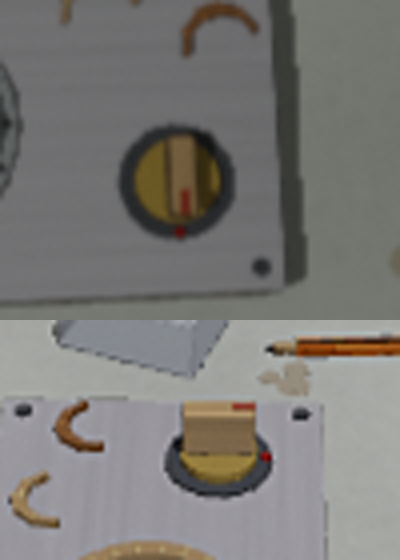

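The bar is at home, with its red stripe beside the red dot. Fixture yaw is about 2.8° and the knob axis is near (0.537, −0.162). I'll move above it with tool yaw at about 1.62.

Emit:
move_arm:
  jaw: [1,1,1,1,1,1,1,1,1,1]
  linear:
    - [0,0,0]
    - [0,0,0]
    - [0,0,0]
    - [0,0,0]
    - [-0.7,0.33,0]
    - [-0.7,0.33,0]
    - [-0.7,0.33,0]
    - [-0.7,0.33,0]
    - [-0.7,0.33,0]
    - [-0.7,0.33,0]
  angular:
    - [0,0,-0.93]
    - [0,0,-0.93]
    - [0,0,-0.93]
    - [0,0,-0.93]
    - [0,0,0]
    - [0,0,0]
    - [0,0,0]
    - [0,0,0]
    - [0,0,0]
    - [0,0,0]
  squeeze: 20

```text
time: 1.63
tcp_pos: [0.2447, 0.3878, 0.2314]
tcp_rot: [3.141, -0.0, 1.619]
ft_force: [0.7, 0.1, 0.0]
opening: 0.0854
```

Emit:
move_arm:
  jaw: [1,1,1,1,1,1,1,1,1,1]
  linear:
    - [-0.7,0.33,0]
    - [-0.7,0.33,0]
    - [-0.7,0.33,0]
    - [-0.7,0.33,0]
    - [-0.7,0.33,0]
    - [-0.7,0.33,0]
    - [-0.7,0.33,0]
    - [-0.7,0.33,0]
    - [-0.7,0.33,0]
    - [-0.7,0.33,0]
  angular:
    - [0,0,0]
    - [0,0,0]
    - [0,0,0]
    - [0,0,0]
    - [0,0,0]
    - [0,0,0]
    - [0,0,0]
    - [0,0,0]
    - [0,0,0]
    - [0,0,0]

```text
time: 2.47
tcp_pos: [0.39, 0.1143, 0.2316]
tcp_rot: [3.141, -0.0, 1.619]
ft_force: [1.1, 0.5, 0.5]
opening: 0.0854
```

Emit:
move_arm:
  jaw: [1,1,1,1,1,1,1,1,1,1]
  linear:
    - [-0.7,0.33,0]
    - [-0.7,0.33,0]
    - [-0.7,0.33,0]
    - [-0.7,0.33,0]
    - [-0.7,0.33,0]
    - [-0.7,0.33,0]
    - [-0.7,0.33,0]
    - [-0.7,0.33,0]
    - [-0.7,0.33,0]
    - [0,0,0]
  angular:
    - [0,0,0]
    - [0,0,0]
    - [0,0,0]
    - [0,0,0]
    - [0,0,0]
    - [0,0,0]
    - [0,0,0]
    - [0,0,0]
    - [0,0,0]
    - [0,0,0]

```text
time: 3.3
tcp_pos: [0.5227, -0.135, 0.2309]
tcp_rot: [3.14, 0.003, 1.614]
ft_force: [0.9, 0.6, -0.2]
opening: 0.0853
```

Emit:
move_arm:
  jaw: [1,1,1,1,1]
  linear:
    - [-0.35,0.16,0.3]
    - [-0.35,0.16,0.5]
    - [0,0,0.6]
    - [0,0,0.6]
    - [0,0,0]
  angular:
    - [0,0,0]
    - [0,0,0]
    - [0,0,0]
    - [0,0,0]
    - [0,0,0]

```text
time: 3.72
tcp_pos: [0.5306, -0.156, 0.1457]
tcp_rot: [-3.133, -0.004, 1.619]
ft_force: [-1.3, 0.6, -0.8]
opening: 0.0858
```

Run:
```python
from h import *
T=robot.capture("top");S=robot.capture("side")
A=cv2.resize(T[180:270,320:440],(533,400),interpolation=cv2.INTER_CUBIC)
B=cv2.resize(S[130:250,250:400],(500,400),interpolation=cv2.INTER_CUBIC)
cv2.imwrite("pics/z2.png",np.hstack([A,B])[:,:,::-1][:, :] if 0 else cv2.resize(np.hstack([A,B]),(800,310))[:,:,::-1])
s=robot.state();print(s["tcp_pos"],s["tcp_rot"],s["time"])
for th in("knob_grip","disc_top"):
  for c in("top","side"):
    for r in robot.place_of(c,th)[:2]:print(th,c,r["confidence"],r["xy"],atz(c,r["xy"],.098 if th[0]=="k" else .095).round(4))
# predicted pixels for candidate axis
for X in((.537,-.162,.108),(.537,-.162,.06)):print(X,proj("top",np.array(X)),proj("side",np.array(X)))
```

```text
[ 0.5330621  -0.15678875  0.15029773] [-3.13862207e+00 -1.55073748e-03  1.61931562e+00] 3.8167
knob_grip top 0.32 [131.2, 304.9] [0.3354 0.4186 0.098 ]
knob_grip side 0.58 [314.1, 199.0] [ 0.539  -0.1666  0.098 ]
disc_top top 0.98 [304.8, 207.8] [0.5754 0.0078 0.095 ]
disc_top side 0.57 [294.5, 247.0] [0.5719 0.0097 0.095 ]
(0.537, -0.162, 0.108) [375.23681756 223.99814337] [314.72443277 197.22778037]
(0.537, -0.162, 0.06) [373.21001713 225.89840896] [314.73969229 211.12578376]
```

View pics/z2.png

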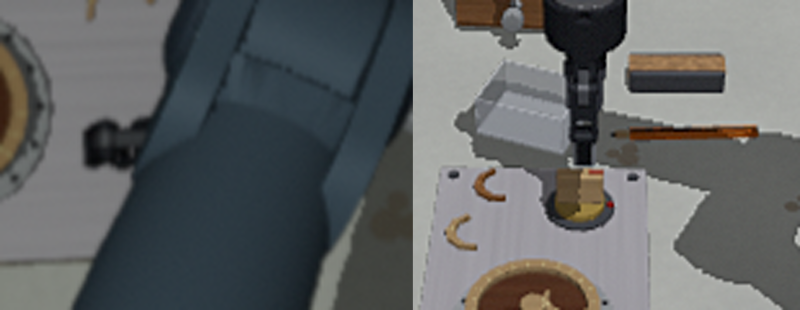

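In the top view the arm hides the knob. In the side view the fingers are above the bar, which is at about (578,190) in the crop. The model's bar pixel (375,224) matches the earlier crop, so I'll correct and descend.

Emit:
move_arm:
  jaw: [1,1,1,1,1,1,1,1]
  linear:
    - [-0.15,0.11,0]
    - [0,0,0]
    - [0,0,0.4]
    - [0,0,0.4]
    - [0,0,0.4]
    - [0,0,0.3]
    - [0,0,0.25]
    - [0,0,0]
  angular:
    - [0,0,0]
    - [0,0,0]
    - [0,0,0]
    - [0,0,0]
    - [0,0,0]
    - [0,0,0]
    - [0,0,0]
    - [0,0,0]
  squeeze: 20

```text
time: 4.68
tcp_pos: [0.5379, -0.163, 0.0794]
tcp_rot: [-3.139, -0.001, 1.618]
ft_force: [-0.2, -0.1, -0.2]
opening: 0.0855
```

Emit:
move_arm:
  jaw: [0.3,-0.1,-0.3,-0.4,-0.4,-0.4]
  linear:
    - [0,0,0]
    - [0,0,0]
    - [0,0,0]
    - [0,0,0]
    - [0,0,0]
    - [0,0,0]
  angular:
    - [0,0,0]
    - [0,0,0]
    - [0,0,0]
    - [0,0,0]
    - [0,0,0]
    - [0,0,0]

```text
time: 5.18
tcp_pos: [0.5394, -0.1636, 0.0817]
tcp_rot: [3.141, 0.0, 1.619]
ft_force: [-0.5, 0.6, -0.4]
opening: 0.0256
```

Emit:
move_arm:
  jaw: [-0.46,-0.5,-0.52]
  linear:
    - [0,-0.04,0.04]
    - [0,0,0]
    - [0,0,0]
  angular:
    - [0,0,0]
    - [0,0,0]
    - [0,0,0]

```text
time: 5.43
tcp_pos: [0.5371, -0.1634, 0.0795]
tcp_rot: [-3.141, -0.0, 1.619]
ft_force: [-0.7, 0.3, 0.4]
opening: 0.0203
```

Emit:
move_arm:
  jaw: [-0.55,-0.57,-0.57]
  linear:
    - [0,0,0]
    - [0,0,0]
    - [0,0,0]
  angular:
    - [0,0,0]
    - [0,0,0]
    - [0,0,0]

```text
time: 5.68
tcp_pos: [0.5375, -0.1635, 0.0797]
tcp_rot: [3.142, -0.0, 1.619]
ft_force: [-0.1, 0.8, -0.3]
opening: 0.0185
```

Run:
```python
from h import *
S=robot.capture("side");save("pics/z3.png",S[150:240,260:380],5)
s=robot.state();print({k:np.round(s[k],4) for k in("tcp_pos","tcp_rot","ft_force","ft_torque","opening","time")})
```

```text
{'tcp_pos': array([ 0.5375, -0.1635,  0.0797]), 'tcp_rot': array([ 3.1415, -0.    ,  1.6187]), 'ft_force': array([-0.5722,  0.5761,  0.2074]), 'ft_torque': array([-0.0145,  0.0446,  0.03  ]), 'opening': np.float64(0.0186), 'time': np.float64(5.7333)}
```

View pics/z3.png

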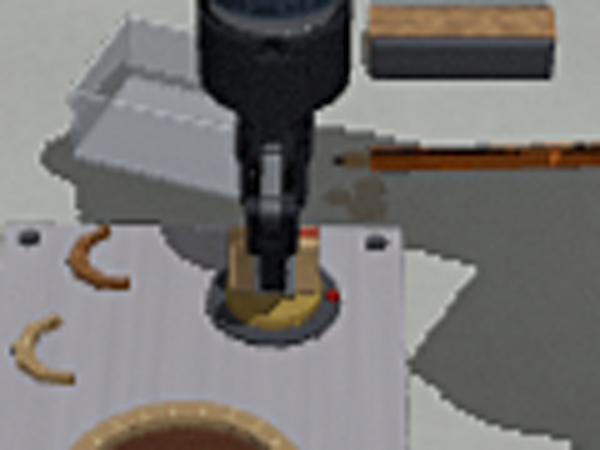

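The fingers straddle the bar centrally at 18.5 mm with no contact force. Now I'll grip at 20 N.

Emit:
move_arm:
  jaw: [-0.6,-0.63,-0.66,-0.7,-0.75,-0.75]
  linear:
    - [0,0,0]
    - [0,0,0]
    - [0,0,0]
    - [0,0,0]
    - [0,0,0]
    - [0,0,0]
  angular:
    - [0,0,0]
    - [0,0,0]
    - [0,0,0]
    - [0,0,0]
    - [0,0,0]
    - [0,0,0]
  squeeze: 20

```text
time: 6.23
tcp_pos: [0.5375, -0.1632, 0.0797]
tcp_rot: [3.141, -0.001, 1.619]
ft_force: [-0.4, 1.4, 1.3]
opening: 0.0157
```

```bash
cat > st.py <<'E'
from h import *
s=robot.state();print({k:np.round(s[k],4) for k in("tcp_pos","tcp_rot","ft_force","ft_torque","opening","time")})
E
python3 st.py
```

```text
{'tcp_pos': array([ 0.5375, -0.1632,  0.0797]), 'tcp_rot': array([ 3.1414e+00, -5.0000e-04,  1.6188e+00]), 'ft_force': array([-0.3982,  1.4024,  1.2729]), 'ft_torque': array([0.3752, 0.0573, 0.0413]), 'opening': np.float64(0.0157), 'time': np.float64(6.2333)}
```

```bash
cat > ang.py <<'E'
from h import *
import sys
C=np.array([.5685,.0136]);N=140;sc=.0009/2
def rect(cam,im):
    w=[(-.063,-.063),(.063,-.063),(.063,.063),(-.063,.063)]
    src=np.float32([proj(cam,np.array([C[0]+a,C[1]+b,.095])) for a,b in w])
    dst=np.float32([[N+a/sc,N+b/sc] for a,b in w])
    return cv2.warpPerspective(im,cv2.getPerspectiveTransform(src,dst),(2*N,2*N),flags=cv2.INTER_CUBIC).astype(np.float32)
yy,xx=np.mgrid[:2*N,:2*N]-N;M=(np.hypot(xx,yy)*sc<.045)
def ncc(a,b):
    a=a[M]-a[M].mean(0);b=b[M]-b[M].mean(0);return (a*b).sum()/np.sqrt((a*a).sum()*(b*b).sum())
for c in("top","side"):
    im=robot.capture(c)
    if sys.argv[1]=="ref": np.save(f"ref_{c}.npy",im);continue
    a=rect(c,np.load(f"ref_{c}.npy"));b=rect(c,im)
    # x right=world x, y down=world y: cw seen from above = visually ccw here = positive cv2 angle
    th=np.arange(-15,110,.5);v=[ncc(cv2.warpAffine(a,cv2.getRotationMatrix2D((N,N),t,1),(2*N,2*N)),b) for t in th]
    i=int(np.argmax(v));print(c,"cw deg",th[i],"ncc",round(float(v[i]),3))
s=robot.state();print({k:np.round(s[k],4) for k in("tcp_pos","tcp_rot","ft_force","ft_torque","opening","time")})
E
python3 ang.py ref; python3 ang.py x
```

```text
{'tcp_pos': array([ 0.5375, -0.1632,  0.0797]), 'tcp_rot': array([ 3.1414e+00, -6.0000e-04,  1.6188e+00]), 'ft_force': array([-0.184 ,  3.0058,  1.3716]), 'ft_torque': array([ 0.4227,  0.0421, -0.0297]), 'opening': np.float64(0.0154), 'time': np.float64(6.3333)}
top cw deg 0.0 ncc 0.997
side cw deg 0.0 ncc 0.996
{'tcp_pos': array([ 0.5375, -0.1632,  0.0798]), 'tcp_rot': array([ 3.1414e+00, -6.0000e-04,  1.6187e+00]), 'ft_force': array([-0.4843,  2.6211,  2.0671]), 'ft_torque': array([ 0.5427, -0.0393,  0.0128]), 'opening': np.float64(0.0157), 'time': np.float64(6.4333)}
```

Emit:
move_arm:
  jaw: [-0.75,-0.75,-0.75,-0.75,-0.75,-0.75,-0.75,-0.75]
  linear:
    - [0,0,0]
    - [0,0,0]
    - [0,0,0]
    - [0,0,0]
    - [0,0,0]
    - [0,0,0]
    - [0,0,0]
    - [0,0,0]
  angular:
    - [0,0,0.6]
    - [0,0,0.65]
    - [0,0,0.65]
    - [0,0,0.65]
    - [0,0,0.65]
    - [0,0,0.65]
    - [0,0,0.65]
    - [0,0,0]

```text
time: 7.1
tcp_pos: [0.5375, -0.163, 0.0798]
tcp_rot: [-3.142, -0.001, 1.225]
ft_force: [0.2, 4.0, 1.9]
opening: 0.0158
```

```bash
python3 ang.py x
```

```text
top cw deg 22.0 ncc 0.993
side cw deg 22.0 ncc 0.976
{'tcp_pos': array([ 0.5375, -0.1631,  0.0798]), 'tcp_rot': array([-3.1415e+00, -1.0000e-03,  1.2277e+00]), 'ft_force': array([0.3144, 3.4348, 3.089 ]), 'ft_torque': array([ 0.7626,  0.0219, -0.0132]), 'opening': np.float64(0.0152), 'time': np.float64(7.2)}
```

First click: the disc has turned 22°, with little lag. Pausing for about a second, then on to the second.

Emit:
move_arm:
  jaw: [-0.75,-0.75,-0.75,-0.75,-0.75,-0.75,-0.75,-0.75,-0.75,-0.75]
  linear:
    - [0,0,0]
    - [0,0,0]
    - [0,0,0]
    - [0,0,0]
    - [0,0,0]
    - [0,0,0]
    - [0,0,0]
    - [0,0,0]
    - [0,0,0]
    - [0,0,0]
  angular:
    - [0,0,0.05]
    - [0,0,0]
    - [0,0,0]
    - [0,0,0]
    - [0,0,0]
    - [0,0,0]
    - [0,0,0]
    - [0,0,0]
    - [0,0,0]
    - [0,0,0]

```text
time: 8.03
tcp_pos: [0.5375, -0.1631, 0.0797]
tcp_rot: [-3.142, -0.001, 1.222]
ft_force: [-0.6, 4.5, 3.7]
opening: 0.0158
```

Emit:
move_arm:
  jaw: [-0.75,-0.75,-0.75,-0.75,-0.75,-0.75,-0.75,-0.75]
  linear:
    - [0,0,0]
    - [0,0,0]
    - [0,0,0]
    - [0,0,0]
    - [0,0,0]
    - [0,0,0]
    - [0,0,0]
    - [0,0,0]
  angular:
    - [0,0,0.6]
    - [0,0,0.65]
    - [0,0,0.65]
    - [0,0,0.65]
    - [0,0,0.65]
    - [0,0,0.65]
    - [0,0,0.65]
    - [0,0,0]

```text
time: 8.7
tcp_pos: [0.5376, -0.1629, 0.0797]
tcp_rot: [-3.141, -0.001, 0.828]
ft_force: [0.1, 6.2, 3.6]
opening: 0.0157
```

```bash
python3 ang.py x
```

```text
top cw deg 44.5 ncc 0.987
side cw deg 45.0 ncc 0.952
{'tcp_pos': array([ 0.5376, -0.1629,  0.0797]), 'tcp_rot': array([-3.1411e+00, -1.2000e-03,  8.2950e-01]), 'ft_force': array([0.7761, 6.1035, 4.0283]), 'ft_torque': array([ 1.0594, -0.0246,  0.1016]), 'opening': np.float64(0.0152), 'time': np.float64(8.8)}
```

Second click: 44.5–45°. Pausing, then the third.

Emit:
move_arm:
  jaw: [-0.75,-0.75,-0.75,-0.75,-0.75,-0.75,-0.75,-0.75,-0.75,-0.75]
  linear:
    - [0,0,0]
    - [0,0,0]
    - [0,0,0]
    - [0,0,0]
    - [0,0,0]
    - [0,0,0]
    - [0,0,0]
    - [0,0,0]
    - [0,0,0]
    - [0,0,0]
  angular:
    - [0,0,0]
    - [0,0,0]
    - [0,0,0]
    - [0,0,0]
    - [0,0,0]
    - [0,0,0]
    - [0,0,0]
    - [0,0,0]
    - [0,0,0]
    - [0,0,0]

```text
time: 9.63
tcp_pos: [0.5376, -0.1629, 0.0797]
tcp_rot: [-3.141, -0.001, 0.83]
ft_force: [1.2, 6.2, 3.3]
opening: 0.016
```

Emit:
move_arm:
  jaw: [-0.75,-0.75,-0.75,-0.75,-0.75,-0.75,-0.75,-0.75]
  linear:
    - [0,0,0]
    - [0,0,0]
    - [0,0,0]
    - [0,0,0]
    - [0,0,0]
    - [0,0,0]
    - [0,0,0]
    - [0,0,0]
  angular:
    - [0,0,0.6]
    - [0,0,0.65]
    - [0,0,0.65]
    - [0,0,0.65]
    - [0,0,0.65]
    - [0,0,0.65]
    - [0,0,0.65]
    - [0,0,0]

```text
time: 10.3
tcp_pos: [0.5378, -0.1628, 0.0798]
tcp_rot: [-3.141, -0.001, 0.435]
ft_force: [1.5, 6.4, 3.2]
opening: 0.0154
```

```bash
python3 ang.py x
```

```text
top cw deg 67.0 ncc 0.976
side cw deg 67.5 ncc 0.932
{'tcp_pos': array([ 0.5377, -0.1628,  0.0797]), 'tcp_rot': array([-3.1405e+00, -1.3000e-03,  4.3700e-01]), 'ft_force': array([0.6359, 6.4782, 3.4614]), 'ft_torque': array([ 1.131 , -0.148 ,  0.1353]), 'opening': np.float64(0.0157), 'time': np.float64(10.4)}
```

Third click: 67–67.5°, against a target of 67.5°. I'll hold for over a second and check again.

Emit:
move_arm:
  jaw: [-0.75,-0.75,-0.75,-0.75,-0.75,-0.75,-0.75,-0.75,-0.75,-0.75]
  linear:
    - [0,0,0]
    - [0,0,0]
    - [0,0,0]
    - [0,0,0]
    - [0,0,0]
    - [0,0,0]
    - [0,0,0]
    - [0,0,0]
    - [0,0,0]
    - [0,0,0]
  angular:
    - [0,0,0]
    - [0,0,0]
    - [0,0,0]
    - [0,0,0]
    - [0,0,0]
    - [0,0,0]
    - [0,0,0]
    - [0,0,0]
    - [0,0,0]
    - [0,0,0]

```text
time: 11.23
tcp_pos: [0.5378, -0.1628, 0.0798]
tcp_rot: [-3.141, -0.001, 0.437]
ft_force: [0.3, 6.0, 2.2]
opening: 0.0156
```

```bash
python3 ang.py x; python3 -c "
from h import *
save('pics/end.png',robot.capture('side')[150:290,230:390],4)"
```

```text
top cw deg 66.5 ncc 0.977
side cw deg 67.5 ncc 0.929
{'tcp_pos': array([ 0.5378, -0.1628,  0.0797]), 'tcp_rot': array([-3.1406e+00, -1.3000e-03,  4.3700e-01]), 'ft_force': array([0.6814, 5.5352, 3.5456]), 'ft_torque': array([ 1.1466, -0.1598,  0.1427]), 'opening': np.float64(0.0159), 'time': np.float64(11.3333)}
```

View pics/end.png

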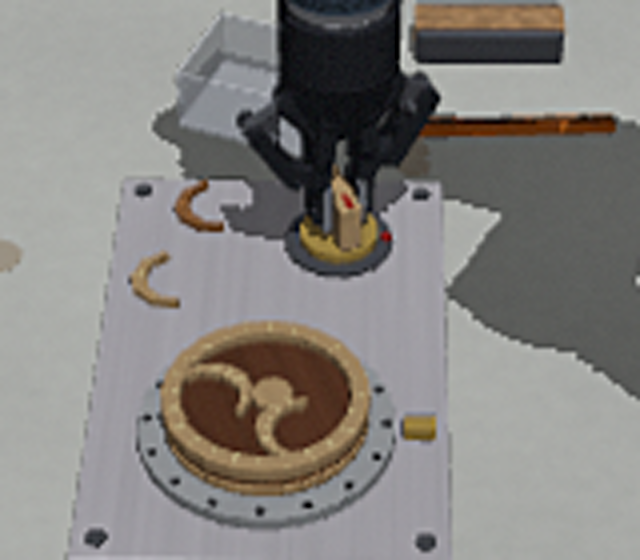

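The bar at (345,215) is turned and held between the fingers, and it isn't cracked. The inlays at (200,205) and (155,280) haven't moved, and nothing is near the disc. Handing in.

```bash
python3 -c "
from h import *
print(robot.close_job())"
```

```text
the job is handed in; nothing more can be done
None
```

I turned the knob clockwise by three clicks and handed the job in at about 11.3 s, with the arm still holding it at the third click. The grip was set to 20 N, and the arm paused for about a second at each click.

- **Angle:** I tracked the disc in both cameras, since it turns with the knob.

| Click | Target | Measured |
|---|---|---|
| First | 22.5° | 22° |
| Second | 45° | 44.5–45° |
| Third | 67.5° | 67–67.5° |

- **Last check:** after the final hold, the top camera read 66.5° and the side camera 67.5°. The gripper itself had turned 67.7°. The 1° disagreement is small beside a 22.5° click, and I saw no sign of a fourth click.
- **Force:** the sideways force on the wrist rose from about 1 N just after gripping to a steady 6 N or so. That suggests the gripper sat slightly off the knob's axis. I left it uncorrected because it was small.
- **Surroundings:** in the last picture the bar looked uncracked, both inlays were where they had been, and nothing was near the glued disc. I did not measure the other loose pieces again.

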